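# Set, lock and start the rock tumbler at the rummage sale

### The job

Set the speed of the rock tumbler for its demonstration run: turn the bar knob on the sloping panel so that its pointer lines up with the raised tab on the ring around it, then slide the arched metal guard all the way over the knob to lock the setting. Only then press the round start button fully down and let it spring back. Leave the tab ring where it is set, and do not knock the stones, the jar or the mug about.

Things in the scene. Friction and masses are not known exactly. Their poses are not given: they have to be found in the camera images.
- tumbler: The rock tumbler, fixed to the table; origin on the table under it. The sloping panel is on its wedge-shaped grey console; behind the panel is a level deck 100 mm above the table. On the right (-y) side of the console, beyond panel y = -165 mm, a black rubber drum lies on rollers, its top 171 mm above the table.
- panel_origin (a point): Point on the control panel, which slopes 25 degrees and faces the robot. Axes: x up the slope, y across to the left as seen from the robot, z straight out of the panel (25 degrees from vertical). The panel spans 150 mm in x and -140 to +165 mm in y. In this frame the knob axis is at x, y = 0, 35, the button at 0, 135 and the parked guard at 0, -90 mm.
- knob_grip (a point): Point on the axis of the black speed knob, 36 mm above the panel, 10 mm below the knob's top. The grip is a bar 50 mm long, 14 mm thick and 34 mm high (12 to 46 mm above the panel) on a round skirt of 56 mm diameter. The point turns with the knob: its x axis runs along the bar to the pointer end, its z axis is the panel's z.
- pointer (a point): Point of the knob's pointer, 37 mm from the knob axis, 12 mm above the panel. The pointer is a small nose on the skirt at one end of the bar, with a white line that also runs over the bar's top and end.
- tab (a point): The mark: point on the single raised steel tab (10 x 8 x 10 mm) of the flat 94 mm aluminium ring around the knob, 37 mm from the knob axis, 12 mm above the panel. The pointer is set when pointer comes to this point.
- speed_knob (a joint): Turn of the knob, rad, 0 to 2.3, growing clockwise as seen facing the panel. At 1.15 the pointer points straight up the slope (panel +x), at less it points to the left of that, at more to the right. It stays where it is left.
- marker_ring (a joint): Where the tab ring is set, rad, in the same measure as speed_knob (tab straight up the slope at 1.15). Stiff; to be left as it is.
- fin (a point): Centre of the top of the guard's black fin, 86.5 mm above the panel; axes as the panel's. The fin (44 mm along x, 14 mm thick along y, 30 mm high) stands on the middle of the guard, an aluminium arch 116 mm wide (x), 100 mm long (y), open at both ends, its flat top 56 mm above the panel. It slides on rails along panel y.
- guard (a joint): Travel of the guard, m: about 0 parked, 0.125 against its stop with its middle over the knob axis; grows towards panel +y (left). Moved with about 2 N; stays where it is left.
- start_button_top (a point): Centre of the top face of the round black start button (28 mm diameter, in a 44 mm steel collar that is 12 mm high), 22 mm above the panel. Pressed straight into the panel. Moves with the button.
- start_button (a joint): Press of the start button, m: 0 released, 0.006 fully down (spring, 5 N).
- deck_stone: Loose grey stone 44 mm across and 26 mm high on the level deck behind the panel; origin under its centre. A bystander.
- front_stone_a: Loose stone 64 mm across and 40 mm high on the table in front of the machine; origin under its centre. A bystander.
- front_stone_b: Loose stone 54 mm across and 32 mm high on the table in front of the machine; origin under its centre. A bystander.
- grit_jar: Loose jar with a steel cap, 60 mm across and 85 mm high, on the table to the left of the machine; origin under its centre. A bystander.
- enamel_mug: Loose white mug, 80 mm across and 80 mm high, on the table to the right; origin under its centre. A bystander.

How it is judged:
By the outcome, as a careful person would: the job done as asked, in the order asked, and still so for the second after the job is handed in, with the robot touching nothing.
It also fails if it takes over 53 s, if anything falls off the work surface, if the arm or the gripper's body presses on something with over 40 N, if the wrist force passes 120 N, or if a joint passes its speed limit or range.

### The arm

A 6-joint arm with a two-finger parallel gripper is mounted at the origin on the work surface. World frame = base frame: x ahead of the robot, y to its left, z up, the work surface at z = 0. Lengths are in mm, angles in rad, forces in N, time in s.
With the tool pointing down it reaches from about 300 to 775 mm from the base axis. Payload 14.6 kg.
Tool frame: the origin (TCP) lies at the very end of the fingers, on their centre line; the grasp point (between the pads) lies 19 mm behind it; z points along the fingers, y is the line along which they close (so a half turn about z gives the same grasp; the last joint's range is limited). The gripper opens to 85 mm and grips with 20 to 120 N. Pads are 22 mm wide; open, the fingers measure 114 mm over their backs; the gripper's body (76 mm by 85 mm) begins 54 mm behind the grasp point. The pads swing forward as they close: fully open they stand 13 mm farther back than shut.
Start: joints at [-0.067, 0.3, 1.521, -0, 1.321, -0.067], TCP at [549.99, -0.002, 231.281] pointing down, gripper open.
Joint ranges: [-3.03, 3.03], [-0.79, 2.21], [0.23, 2.52], [-1.04, 4.18], [0, 3.07], [-2.55, 2.55]. Speed limits (rad/s): [2.22, 2.22, 2.57, 3.14, 3.14, 3.14].

### API

Orientations are given as a unit quaternion [w, x, y, z].
In Python, from workcell import observe, vision, bot gives the robot as it stands. The module is installed in compiled form; this text tells all that it offers.
- The arm moves only by the tool servo_tool, never from a script. Its argument "deltas" is a list that holds one entry, the list of rows, each a list of 5 numbers: the shift along the world's x, y, z in units of 25 cm (1.0 is 25 cm), then the turn about the world's z in units of 180 degrees (1.0 is 180 degrees), then the closure, from -1 (fully open) to 1 (shut). In form: [[[tx, ty, tz, roll, grip], ...]]. A call has 1 to 12 rows; each row is the pose to reach, as a shift and turn from the pose commanded when the call began, turning the shorter way round; what a row does not reach only later rows make up. A row lasts 1/12 s, in which the tool goes at most 41.7 mm and 7.16 degrees, less where a joint would pass 70% of its speed; a pose out of reach is approached as far as the arm can. A call with a number of a shift or a turn outside -1 to 1 is refused whole. A call with a gripper value outside its range is refused whole. The fingers move at their own pace and stop on an object; "newtons" is the grip in N (left out, the last holds). Time passes only in rows, so rows that repeat a pose let the fingers close. It gives the time, the measured TCP pose, the force, the opening and the grip force at its end, in the units of the state.
- observe(): the state, without advancing time (a new reading comes with each control period).
- vision.read_camera(name): name is "scene" or "side" or "wrist"; returns a dict with "frame" (480x640x3 uint8, blue, green, red), "range_z" (480x640 float32, mm along the optical axis (not along the pixel's ray), 0 where there is no reading), "fx", "fy", "cx", "cy" (pixels), "world_to_cam" (4x4, takes a point from world to camera coordinates). Camera axes: x right, y up, looking along -z (the intrinsics and any distortion apply to the point x, -y, -z); pixel columns grow to the right and rows downward; lengths in mm; the calibration is good to about 2 mm. A picture is of the moment at which its call begins.
- bot.hand_in(): hands the job in; it is judged then, once.
The state is a dict: "clock": time; "joint_pos": joint angles; "dq": joint speeds; "joint_efforts": joint torques, N m; "tcp_pos": TCP position; "tcp_rot": TCP orientation; "wrist_force": force on the tool from outside, world axes, zero at the start; "torque": the same for the moment, N m; "gripper_width": finger opening in mm; "finger_force": force on a finger pad.
Only numpy, scipy, OpenCV 4.12 (cv2) and the standard library are available. Lean on these libraries where they do the work, as an engineer would, in place of code of your own. Each camera call takes 0.05 s, during which the arm holds its last target. There are 200 camera calls.

## Working session

There is one attempt and no reset: what is moved stays moved. The work goes in short steps, Python scripts to look and compute and a tool call to move; the robot and the scene stay as the last step left them, time stands still between calls to the robot, and variables do not carry over. Pictures are saved under pics/ and viewed, at most 10 in all, crops included, and the job is handed in when it is done.

Besides the shell and the picture viewer there is one more tool, called after ">>>" as name(argument=value, ...) on one line, values as JSON. servo_tool: Moves the arm, as the interface text tells. Shifts and turns lie within -1 to 1; 1 stands for 25 cm of shift or 180 degrees of turn. Its arguments: {"type":"object","properties":{"deltas":{"type":"array","items":{"type":"array","items":{"type":"array","items":{"type":"number","minimum":-1,"maximum":1}}}},"newtons":{"type":"number"}},"required":["deltas"]}

```bash
mkdir -p pics; cat > h.py <<'E'
import numpy as np, cv2, pickle
from workcell import observe, vision, bot
def grab(n):
    c=vision.read_camera(n); pickle.dump(c,open(f'{n}.pkl','wb')); return c
def load(n): return pickle.load(open(f'{n}.pkl','rb'))
def pts(c):
    "world xyz per pixel from range"
    h,w=c['range_z'].shape; u,v=np.meshgrid(np.arange(w),np.arange(h)); z=c['range_z'].astype(float)
    P=np.stack([(u-c['cx'])/c['fx']*z,-(v-c['cy'])/c['fy']*z,-z,np.ones_like(z)],-1)
    W=P@np.linalg.inv(c['world_to_cam']).T; W=W[...,:3]; W[z<=0]=np.nan; return W
def proj(c,p):
    q=c['world_to_cam']@np.append(p,1); return c['cx']+c['fx']*q[0]/-q[2], c['cy']-c['fy']*q[1]/-q[2]
def ray(c,u,v):
    M=np.linalg.inv(c['world_to_cam']); d=M[:3,:3]@np.array([(u-c['cx'])/c['fx'],-(v-c['cy'])/c['fy'],-1]); return M[:3,3],d/np.linalg.norm(d)
E
python3 - <<'E'
from h import *
ims=[]
for n in("scene","side","wrist"):
    c=grab(n); cv2.imwrite(f'pics/{n}0.png',c['frame']); print(n,c['fx'],c['fy'],c['cx'],c['cy'],[k for k in c],np.linalg.inv(c['world_to_cam'])[:3].round(2).tolist())
s=observe(); print(s['clock'],s['tcp_pos'],s['tcp_rot'],s['wrist_force'])
E
```

```text
scene 531.9729648481964 531.9729648481964 316.85008555643054 233.910011667507 ['frame', 'range_z', 'fx', 'fy', 'cx', 'cy', 'world_to_cam'] [[-0.38, -0.62, 0.68, 1351.81], [0.92, -0.28, 0.27, 318.7], [0.02, 0.73, 0.68, 966.86]]
side 464.9195460995866 464.9195460995866 321.4996924920641 248.2345255609627 ['frame', 'range_z', 'fx', 'fy', 'cx', 'cy', 'world_to_cam'] [[-0.98, 0.14, -0.16, 353.73], [-0.21, -0.65, 0.73, 714.26], [-0.0, 0.75, 0.67, 786.33]]
wrist 412.3553982088679 412.3553982088679 317.1346393584407 240.26397211854365 ['frame', 'range_z', 'fx', 'fy', 'cx', 'cy', 'world_to_cam'] [[1.0, 0.0, 0.0, 549.65], [-0.0, 0.95, 0.32, 81.95], [-0.0, -0.32, 0.95, 373.15]]
0.15 [5.49814411e+02 2.03647174e-02 2.30864764e+02] [-3.40647319e-04  7.07113797e-01  7.07099626e-01 -2.83422804e-04] [ 0.42994429 -0.25675816 -0.94207358]
```

View pics/scene0.png

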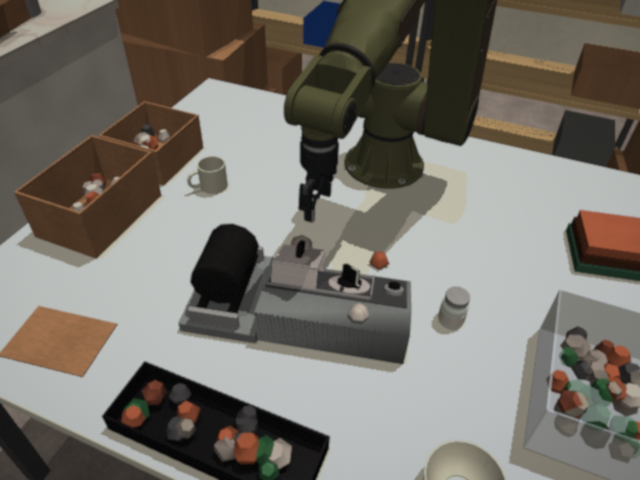

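View pics/wrist0.png

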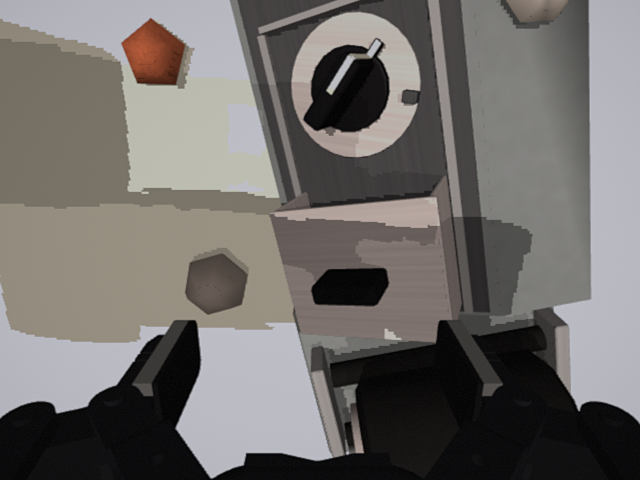

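View pics/side0.png

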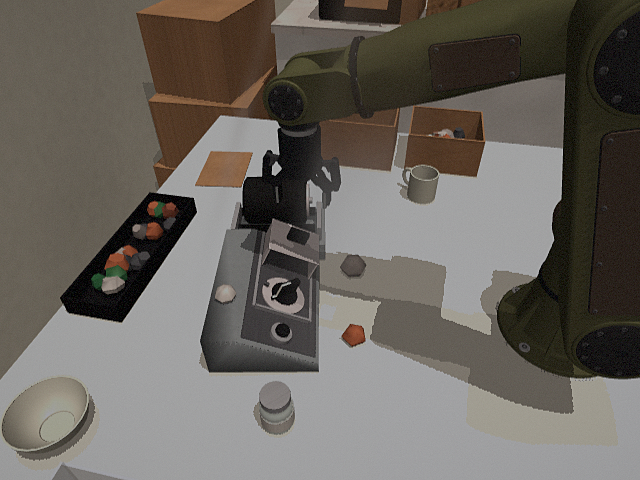

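The wrist view shows the knob at (350,88), with its white pointer end at (378,43) and the tab at (410,97). The guard fin is at (350,287), and the front stones are at (155,52) and (217,282). In the side view the button is at (282,331) and the knob at (288,290). In the scene view the button is at (395,287) and the jar at (455,307).

```bash
cat >> h.py <<'E'
def planefit(P):
    P=P[~np.isnan(P[:,0])]; m=P.mean(0)
    for t in (8,3,2):
        n=np.linalg.svd(P-m,full_matrices=False)[2][2]; n*=np.sign(n[2]); P2=P[abs((P-m)@n)<t]; m=P2.mean(0)
        P=P2
    return m,n
E
python3 - <<'E'
from h import *
c=load('wrist'); W=pts(c); g=cv2.cvtColor(c['frame'],cv2.COLOR_BGR2GRAY)
poly=lambda q:cv2.fillPoly(np.zeros(g.shape,np.uint8),[np.array(q)],1)>0
m=poly([(275,45),(292,120),(315,160),(435,185),(425,110),(425,160),(400,165),(300,190)])
reg=poly([(278,50),(290,130),(310,160),(340,170),(400,160),(428,120),(437,185),(305,192)])
p0,n=planefit(W[reg]); print('panel',p0,n,'tilt',np.degrees(np.arccos(n[2])),'yaw',np.degrees(np.arctan2(-n[1],-n[0])))
# guard top
gt=poly([(290,225),(430,210),(445,320),(400,320),(310,315)])&(g>80)
p1,n1=planefit(W[gt]); print('guard',p1,n1,np.degrees(np.arccos(n1[2])),'h',(p1-p0)@n)
# ring
R=poly([(285,10),(425,10),(425,160),(285,160)])
h=(W-p0)@n
ring=R&(g>120)
k=cv2.fitEllipse(max(cv2.findContours(ring.astype(np.uint8),0,2)[0],key=cv2.contourArea)); print('ring',k,'h',np.nanmedian(h[ring]))
for nm,(u,v) in dict(knobtop=(340,95),tab=(410,97),fin=(350,287),line=(375,45)).items(): print(nm,W[v,u],h[v,u],g[v,u])
# colour of white line
w=R&(h>30); print('top h',np.nanpercentile(h[w],[5,50,95]))
cv2.imwrite('pics/k.png',cv2.resize(c['frame'][0:200,250:460],None,fx=3,fy=3,interpolation=cv2.INTER_CUBIC))
E
```

```text
panel [586.58795667  36.12811963  66.79802037] [-0.41327829 -0.09031195  0.90611523] tilt 25.026093315273844 yaw 12.32682563494524
guard [586.52639018 -18.82965968 121.42291962] [-0.41333601 -0.09059768  0.90606038] 25.033521302593574 h 54.485241526603176
ring ((354.484375, 83.70830535888672), (125.3924331665039, 145.1591796875), 4.298831462860107) h 3.0488368239724473
knobtop [563.23149502  85.82044207 108.44810452] 42.90468325682819 10
tab [609.03397914  84.82175523  92.64101575] 9.74266037540402 68
fin [569.33665276 -24.68526228 144.81097143] 83.31048763498106 8
line [585.75151113 115.75315056  88.31882588] 12.654922169001082 187
top h [33.0560106  43.45343144 45.04431333]
```

View pics/k.png

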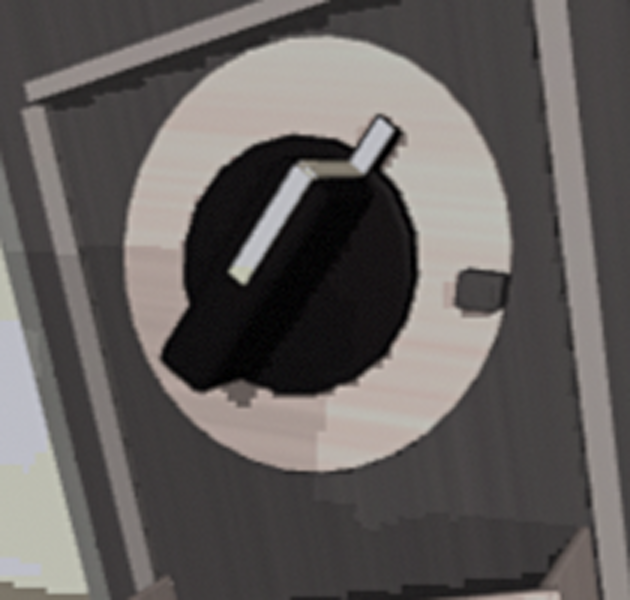

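The crop shows the white nose tip at crop (383,122), the tab at (483,290) and the ring outline spanning x 125–512, y 37–470.

```bash
cat > m.py <<'E'
from h import *
from scipy.optimize import least_squares
p0=np.array([586.588,36.128,66.798]); n=np.array([-.4133,-.0904,.9061]); n/=np.linalg.norm(n)
Y=np.cross(n,[1,0,0]); Y=np.array([n[1],-n[0],0]); Y/=np.linalg.norm(Y); X=np.cross(Y,n)
def cast(c,u,v,h):
    o,d=ray(c,u,v); t=(h-(o-p0)@n)/(d@n); return o+t*d
def circ(Q):
    return least_squares(lambda k:np.hypot(Q[:,0]-k[0],Q[:,1]-k[1])-k[2],[*Q.mean(0),45],loss='soft_l1').x
E
python3 - <<'E'
from m import *
c=load('wrist'); g=cv2.cvtColor(c['frame'],cv2.COLOR_BGR2GRAY); 
r=g.copy();r[:, :285]=0;r[:,425:]=0;r[165:]=0
m=((r>95)).astype(np.uint8); L=max(cv2.findContours(m,0,cv2.CHAIN_APPROX_NONE)[0],key=cv2.contourArea)[:,0]
Q=np.array([(lambda p:((p-p0)@X,(p-p0)@Y))(cast(c,u,v,3)) for u,v in L]); k=circ(Q); print('ring',k)
K=p0+k[0]*X+k[1]*Y; print('knob axis on panel',K,'X',X,'Y',Y,'grip',K+36*n,'top',K+46*n)
def ang(u,v,h):
    p=cast(c,u,v,h)-K; a,b=p@X,p@Y; return a,b,np.hypot(a,b),1.15-np.arctan2(b,a)
print('tip',ang(250+383/3,122/3,12)); print('line inner',ang(250+238/3,275/3,46),'line outer top',ang(250+306/3,168/3,46)); print('nose mid',ang(250+370/3,145/3,12))
print('tab c',ang(250+483/3,289/3,12),ang(250+460/3,290/3,12))
# depth-based tab
W=pts(c); h=(W-p0)@n; P=W-K; a=P@X;b=P@Y;rr=np.hypot(a,b)
t=(abs(rr-37)<9)&(h>7)&(h<16); t[:, :390]=False; print('tab depth',t.sum(),a[t].mean(),b[t].mean(),1.15-np.arctan2(b[t].mean(),a[t].mean()))
t=(h>40)&(h<50)&(rr<32); A=np.c_[a[t],b[t]]; print('bar',t.sum(),A.mean(0)); mr=cv2.minAreaRect(A.astype(np.float32)); print(mr)
f=(h>78)&(h<92); print('fin',W[f].mean(0),a[f].mean(),b[f].mean(),h[f].mean(),cv2.minAreaRect(np.c_[a[f],b[f]].astype(np.float32)))
for nm in('side','scene'):
    s=load(nm); B=K+100*Y+22*n; print(nm,'btn proj',proj(s,B),'knobtop',proj(s,K+46*n)); q=pts(s)
    u,v=map(round,proj(s,B)); print('btn meas h', np.nanmedian(((q-p0)@n)[v-2:v+3,u-2:u+3]))
print('btn',B); 
for nm in('scene','side'):
  s=load(nm); q=pts(s); print(nm,'deck stone',q[{'scene':(310,358),'side':(294,225)}[nm]])
E
```

```text
ring [-0.66992727 56.0865664  46.77536674]
knob axis on panel [574.01066204  90.78952186  66.5145741 ] X [0.88517053 0.19361097 0.42306965] Y [-0.21367573  0.97690464  0.        ] grip [559.13190861  87.53513205  99.13407201] top [554.99892154  86.63113488 108.19504364]
tip (np.float64(26.375098043799042), np.float64(23.936541176526372), np.float64(35.617464821566884), np.float64(0.4130329750166991))
line inner (np.float64(2.1296902714740167), np.float64(0.6803745557274863), np.float64(2.2357303478936017), np.float64(0.8407768740643139)) line outer top (np.float64(20.13449667176137), np.float64(16.53166783501447), np.float64(26.051756133366933), np.float64(0.46254773265010585))
nose mid (np.float64(22.85780080372259), np.float64(20.322436017955855), np.float64(30.58562510864492), np.float64(0.4232503615600455))
tab c (np.float64(42.113989968648255), np.float64(-12.961863774121046), np.float64(44.06356843899819), np.float64(1.4485794702598063)) (np.float64(37.26298922162959), np.float64(-12.180464679466004), np.float64(39.20324075301686), np.float64(1.4659298692465843))
tab depth 167 
[... 220 characters left out ...]
4814204    57.38564363] -202.3779279492367 -161.17947689330526 84.41813075003452 ((-159.7060546875, -134.70590209960938), (402.9609680175781, 243.1690216064453), 1.627153992652893)
side btn proj (np.float64(284.3055140355649), np.float64(328.0959025075752)) knobtop (np.float64(291.52822040995704), np.float64(282.0443303527091))
btn meas h 19.822974643284482
scene btn proj (np.float64(393.53920637204175), np.float64(281.90981325880495)) knobtop (np.float64(350.28240314797273), np.float64(265.5022953448306))
btn meas h 20.49350682504886
btn [543.55051737 186.49119241  86.44871171]
scene deck stone [682.51220978 148.33967981 126.33896277]
side deck stone [670.05076545 154.37481633 118.80057569]
```

>>> servo_tool(deltas=[[[0.036,0.35,0,-0.182,0.15],[0.036,0.35,0,-0.182,0.15],[0.036,0.35,0,-0.182,0.15],[0.036,0.35,-0.2,-0.182,0.15],[0.036,0.35,-0.4,-0.182,0.15],[0.036,0.35,-0.4,-0.182,0.15],[0.036,0.35,-0.4,-0.182,0.15],[0.036,0.35,-0.4,-0.182,0.15]]], newtons=30)

```text
clock: 0.82
tcp_pos: [558.9, 87.5, 131.3]
tcp_rot: [-0.0, 0.878, 0.479, -0.001]
wrist_force: [0.5, -0.5, 0.1]
gripper_width: 36.2
finger_force: 0.0
```

>>> servo_tool(deltas=[[[0,0,-0.06,0,0.15],[0,0,-0.12,0,0.15],[0,0,-0.172,0,0.15],[0,0,-0.172,0,0.15],[0,0,-0.172,0,0.15]]])

```text
clock: 1.23
tcp_pos: [559.7, 87.5, 89.9]
tcp_rot: [0.0, 0.878, 0.479, 0.001]
wrist_force: [0.9, 0.4, 0.1]
gripper_width: 36.2
finger_force: 0.0
```

No contact. I'll close on the bar.

>>> servo_tool(deltas=[[[0,0,0,0,0.7],[0,0,0,0,0.8],[0,0,0,0,0.8],[0,0,0,0,0.8],[0,0,0,0,0.8],[0,0,0,0,0.8]]], newtons=25)

```text
clock: 1.73
tcp_pos: [560.3, 87.4, 90.3]
tcp_rot: [0.001, 0.878, 0.479, 0.002]
wrist_force: [1.6, -2.3, 8.3]
gripper_width: 17.9
finger_force: 24.0
```

>>> servo_tool(deltas=[[[0,0,0,-0.03,0.8],[0,0,0,-0.06,0.8],[0,0,0,-0.09,0.8],[0,0,0,-0.12,0.8],[0,0,0,-0.15,0.8],[0,0,0,-0.18,0.8]]])

```text
clock: 2.23
tcp_pos: [559.8, 87.4, 90.1]
tcp_rot: [0.0, 0.977, 0.213, 0.001]
wrist_force: [-2.1, -0.9, 7.4]
gripper_width: 14.7
finger_force: 23.8
```

>>> servo_tool(deltas=[[[0,0,0,-0.03,0.8],[0,0,0,-0.06,0.8],[0,0,0,-0.09,0.8],[0,0,0,-0.12,0.8],[0,0,0,-0.15,0.8],[0,0,0,-0.176,0.8],[0,0,0,-0.176,0.8],[0,0,0,-0.176,0.8]]])

```text
clock: 2.9
tcp_pos: [559.6, 88.3, 90.0]
tcp_rot: [-0.001, 0.998, -0.06, 0.001]
wrist_force: [-2.3, 3.2, 7.2]
gripper_width: 13.7
finger_force: 57.5
```

>>> servo_tool(deltas=[[[0,0,0,0,0.3],[0,0,0,0,0.15],[0,0,0,0,0.15],[0,0,0.1,0,0.15],[0,0,0.25,0,0.15],[-0.12,0,0.4,0,0.15],[-0.24,0,0.56,0,0.15],[-0.24,0,0.56,0,0.15],[-0.24,0,0.56,0,0.15],[-0.24,0,0.56,0,0.15]]])

```text
clock: 3.73
tcp_pos: [499.1, 87.5, 228.7]
tcp_rot: [-0.0, 0.998, -0.06, 0.001]
wrist_force: [-0.1, -0.1, -1.1]
gripper_width: 36.4
finger_force: 0.0
```

```bash
python3 - <<'E'
from m import *
c=grab('wrist'); K=np.array([574.01,90.79,66.51]); print(proj(c,K+46*n))
W=pts(c); h=(W-p0)@n; P=W-K; a=P@X;b=P@Y;rr=np.hypot(a,b); g=cv2.cvtColor(c['frame'],cv2.COLOR_BGR2GRAY)
t=(h>40)&(h<50)&(rr<32); mr=cv2.minAreaRect(np.c_[a[t],b[t]].astype(np.float32)); print('bar',t.sum(),mr)
u,v=map(int,proj(c,K+12*n)); u0,v0=max(u-105,0),max(v-75,0)
cv2.imwrite('pics/k2.png',cv2.resize(c['frame'][v0:v0+150,u0:u0+200],None,fx=4,fy=4,interpolation=cv2.INTER_CUBIC)); print(u0,v0)
E
```

```text
(np.float64(307.9185567488413), np.float64(146.04545822252632))
bar 1591 ((1.0520439147949219, -0.5692863464355469), (13.984057426452637, 50.30331039428711), 72.90896606445312)
196 46
```

View pics/k2.png

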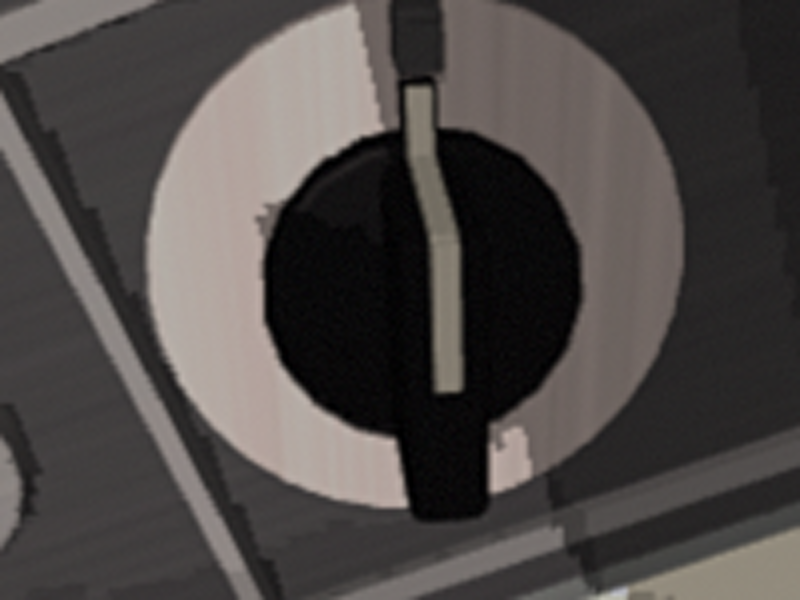

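The white nose is at crop (418,90) and the tab just beyond it at (417,25–75), so they look aligned. I'll check the angles numerically.

```bash
python3 - <<'E'
from m import *
c=load('wrist'); K=np.array([574.01,90.79,66.51])
g=cv2.cvtColor(c['frame'],cv2.COLOR_BGR2GRAY)
def ang(u,v,h):
    p=cast(c,196+u/4,46+v/4,h)-K; a,b=p@X,p@Y; return round(np.hypot(a,b),1),round(1.15-np.arctan2(b,a),3)
# refine ring centre from this view
Q=[];
for (u,v) in [(147,260),(683,240),(400,508),(250,455),(600,430),(200,110),(640,130),(300,25)]: 
    p=cast(c,196+u/4,46+v/4,3)-K; Q.append((p@X,p@Y))
print('ring',circ(np.array(Q)))
print('nose tip',ang(419,85,12),'nose base',ang(421,150,12),'tab top mid',ang(416,42,12),'tab left/right',ang(393,40,12),ang(443,40,12), 'tab front bottom',ang(418,78,3))
E
```

```text
ring [-0.58572683 -0.08571063 46.6612691 ]
nose tip (np.float64(36.2), np.float64(1.462)) nose base (np.float64(26.0), np.float64(1.466)) tab top mid (np.float64(42.7), np.float64(1.454)) tab left/right (np.float64(43.3), np.float64(1.372)) (np.float64(43.0), np.float64(1.551)) tab front bottom (np.float64(34.1), np.float64(1.485))
```

```bash
python3 - <<'E'
from m import *
K=np.array([574.01,90.79,66.51])
for nm in('side','scene'):
    c=grab(nm); W=pts(c); P=W-K; h=P@n;a=P@X;b=P@Y
    t=(h>82)&(h<90)&(abs(a)<40)&(b>-160)&(b<-80)
    if t.sum()>5: print(nm,t.sum(),np.percentile(a[t],[3,50,97]),np.percentile(b[t],[3,50,97]),np.median(h[t]))
    t=(h>50)&(h<60)&(abs(a)<70)&(b>-200)&(b<-50); print('arch',t.sum(),np.percentile(a[t],[3,50,97]),np.percentile(b[t],[2,50,98]))
print('fin -125',K-125*Y+86.5*n)
E
```

```text
side 34 [ 3.90476873 12.21767688 20.76394178] [-122.65587878 -117.14110298 -109.70676839] 83.8520188578471
arch 1064 [-50.45461588  20.01811704  57.06932398] [-165.71821272  -99.88846549  -68.55627577]
scene 46 [-16.61970288   9.64091638  25.45698081] [-122.91423657 -116.19948023 -110.79328269] 84.95204273932609
arch 805 [-50.94412542  19.07883917  59.98076968] [-165.32593201 -111.49489711  -68.70403964]
fin -125 [564.96912831 -39.14265592 144.88740468]
```

>>> servo_tool(deltas=[[[0.274,-0.472,0,0.106,0.15],[0.274,-0.472,0,0.106,0.15],[0.274,-0.472,0,0.106,0.15],[0.274,-0.472,0,0.106,0.15],[0.274,-0.472,0,0.106,0.15],[0.274,-0.472,-0.12,0.106,0.15],[0.274,-0.472,-0.24,0.106,0.15],[0.274,-0.472,-0.3,0.106,0.15],[0.274,-0.472,-0.36,0.106,0.15],[0.274,-0.472,-0.415,0.106,0.15],[0.274,-0.472,-0.415,0.106,0.15]]])

```text
clock: 4.8
tcp_pos: [565.9, -29.9, 120.6]
tcp_rot: [-0.001, 0.994, 0.107, -0.003]
wrist_force: [-0.6, -0.2, -0.4]
gripper_width: 36.4
finger_force: 0.0
```

>>> servo_tool(deltas=[[[0,0,0,0,0.7],[0,0,0,0,0.8],[0,0,0,0,0.8],[0,0,0,0,0.8],[0,0,0,0,0.8],[0,0,0,0,0.8]]], newtons=25)

```text
clock: 5.3
tcp_pos: [567.7, -30.4, 124.9]
tcp_rot: [-0.0, 0.994, 0.107, 0.0]
wrist_force: [0.4, 1.9, -0.7]
gripper_width: 13.3
finger_force: 28.8
```

>>> servo_tool(deltas=[[[-0.0094,0.043,0,0,0.8],[-0.0188,0.086,0,0,0.8],[-0.0282,0.129,0,0,0.8],[-0.0376,0.172,0,0,0.8],[-0.047,0.215,0,0,0.8],[-0.0564,0.258,0,0,0.8],[-0.0658,0.301,0,0,0.8],[-0.0752,0.344,0,0,0.8],[-0.0846,0.387,0,0,0.8],[-0.094,0.43,0,0,0.8],[-0.094,0.43,0,0,0.8]]])

```text
clock: 6.22
tcp_pos: [543.8, 79.1, 124.9]
tcp_rot: [-0.0, 0.994, 0.107, 0.0]
wrist_force: [3.5, 2.6, 5.7]
gripper_width: 13.4
finger_force: 29.8
```

>>> servo_tool(deltas=[[[-0.0017,0.008,0,0,0.8],[-0.0034,0.016,0,0,0.8],[-0.0051,0.0235,0,0,0.8],[-0.0051,0.0235,0,0,0.8],[-0.0051,0.0235,0,0,0.8]]])

```text
clock: 6.63
tcp_pos: [542.8, 83.3, 124.9]
tcp_rot: [-0.0, 0.994, 0.107, 0.0]
wrist_force: [3.1, 1.3, 5.8]
gripper_width: 13.5
finger_force: 29.8
```

>>> servo_tool(deltas=[[[-0.0009,0.004,0,0,0.8],[-0.0017,0.008,0,0,0.8],[-0.0026,0.012,0,0,0.8],[-0.0026,0.012,0,0,0.8],[-0.0026,0.012,0,0,0.8]]])

```text
clock: 7.05
tcp_pos: [542.7, 84.0, 124.9]
tcp_rot: [0.001, 0.994, 0.106, 0.001]
wrist_force: [7.5, -17.5, 5.5]
gripper_width: 13.6
finger_force: 29.6
```

>>> servo_tool(deltas=[[[0,0,0,0,0.4],[0,0,0,0,0.2],[0,0,0,0,0.2],[0,0,0.08,0,0.2],[0,0,0.2,0,0.2],[0,0,0.28,0,0.2],[0,0,0.28,0,0.2]]])

```text
clock: 7.63
tcp_pos: [543.1, 86.3, 198.5]
tcp_rot: [-0.0, 0.994, 0.107, 0.003]
wrist_force: [0.4, 0.4, 1.0]
gripper_width: 34.3
finger_force: 0.0
```

>>> servo_tool(deltas=[[[-0.034,0.1,0,0,1],[-0.034,0.2,0,0,1],[-0.034,0.3,0,0,1],[-0.034,0.394,0,0,1],[-0.034,0.394,0,0,1],[-0.034,0.394,-0.1,0,1],[-0.034,0.394,-0.2,0,1],[-0.034,0.394,-0.3,0,1],[-0.034,0.394,-0.36,0,1],[-0.034,0.394,-0.36,0,1],[-0.034,0.394,-0.36,0,1]]])

```text
clock: 8.55
tcp_pos: [533.1, 184.1, 104.0]
tcp_rot: [0.0, 0.994, 0.107, -0.001]
wrist_force: [0.1, 0.1, 1.3]
gripper_width: 0.1
finger_force: 0.0
```

```bash
python3 - <<'E'
from m import *
K=np.array([574.01,90.79,66.51])
print(observe()['tcp_pos'])
for nm in('side','scene'):
    c=grab(nm); W=pts(c); P=W-K; h=P@n;a=P@X;b=P@Y
    t=(h>50)&(h<60)&(abs(a)<50)&(abs(b)<75); print('arch',t.sum(),np.percentile(b[t],[2,50,98]))
    t=(h>65)&(h<90)&(abs(a)<40)&(abs(b)<30); print('fin',t.sum(),np.percentile(b[t],[3,50,97]))
c=load('side'); cv2.imwrite('pics/s2.png',cv2.resize(c['frame'][180:440,150:400],None,fx=2.2,fy=2.2))
E
```

```text
[533.14504313 184.13509497 104.00494421]
arch 531 [-46.28820699  18.53745243  49.47351586]
fin 9 [-3.25900455  5.70315424  6.43255446]
arch 650 [-47.14144227   3.96136852  49.1019334 ]
fin 98 [-5.52194262  1.49725115  7.77976452]
```

View pics/s2.png

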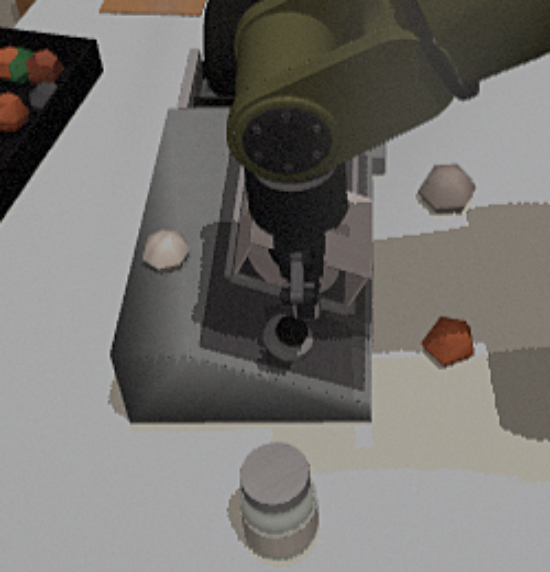

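The guard sits centred over the knob, with its edges at about ±49 mm from the knob axis. The closed fingertips are over the button at crop (290,325), so I'll press.

>>> servo_tool(deltas=[[[0,0,-0.03,0,1],[0,0,-0.06,0,1],[0,0,-0.072,0,1],[0,0,-0.08,0,1],[0,0,-0.084,0,1],[0,0,-0.084,0,1]]])

```text
clock: 9.15
tcp_pos: [533.5, 184.4, 83.4]
tcp_rot: [0.0, 0.994, 0.107, -0.0]
wrist_force: [-0.2, 1.0, 0.5]
gripper_width: -0.2
finger_force: 0.1
```

>>> servo_tool(deltas=[[[0,0,-0.008,0,1],[0,0,-0.016,0,1],[0,0,-0.016,0,1],[0,0,-0.016,0,1]]])

```text
clock: 9.48
tcp_pos: [533.8, 184.5, 79.8]
tcp_rot: [-0.0, 0.994, 0.107, 0.0]
wrist_force: [0.2, 0.1, 4.1]
gripper_width: -0.0
finger_force: 1.6
```

>>> servo_tool(deltas=[[[0,0,-0.008,0,1],[0,0,-0.012,0,1],[0,0,-0.012,0,1],[0,0,-0.012,0,1]]])

```text
clock: 9.82
tcp_pos: [533.8, 184.5, 76.8]
tcp_rot: [-0.0, 0.994, 0.107, 0.0]
wrist_force: [0.4, 0.5, 6.3]
gripper_width: -0.1
finger_force: 2.4
```

>>> servo_tool(deltas=[[[0,0,-0.006,0,1],[0,0,-0.012,0,1],[0,0,-0.012,0,1],[0,0,-0.012,0,1]]])

```text
clock: 10.15
tcp_pos: [534.2, 184.6, 75.8]
tcp_rot: [-0.0, 0.994, 0.107, 0.001]
wrist_force: [-9.3, -3.1, 28.5]
gripper_width: 0.1
finger_force: 14.5
```

>>> servo_tool(deltas=[[[0,0,0.03,0,1],[0,0,0.1,0,1],[0,0,0.25,0,1],[-0.2,0,0.5,0,1],[-0.4,0,0.6,0,1],[-0.4,0,0.6,0,1],[-0.4,0,0.6,0,1],[-0.4,0,0.6,0,1]]])

```text
clock: 10.82
tcp_pos: [432.7, 184.7, 225.3]
tcp_rot: [-0.0, 0.994, 0.107, 0.002]
wrist_force: [-0.2, -0.3, -0.1]
gripper_width: -0.1
finger_force: 0.0
```

```bash
python3 - <<'E'
from m import *
K=np.array([574.01,90.79,66.51]); B=K+100*Y+22*n
for nm in('side','scene'):
    c=grab(nm); W=pts(c); P=W-K; h=P@n;a=P@X;b=P@Y
    t=(h>50)&(h<60)&(abs(a)<50)&(abs(b)<75); print('arch',t.sum(),np.percentile(b[t],[2,50,98]))
    u,v=map(round,proj(c,B)); print('btn h',np.nanmedian(h[v-2:v+3,u-2:u+3]))
c=load('side'); cv2.imwrite('pics/s3.png',cv2.resize(c['frame'][180:440,150:400],None,fx=2.2,fy=2.2))
E
```

```text
arch 1406 [-48.19985483  12.15840809  48.89028447]
btn h 20.24010153911534
arch 651 [-46.86670578   4.67998372  49.05815636]
btn h 20.853573011096827
```

View pics/s3.png

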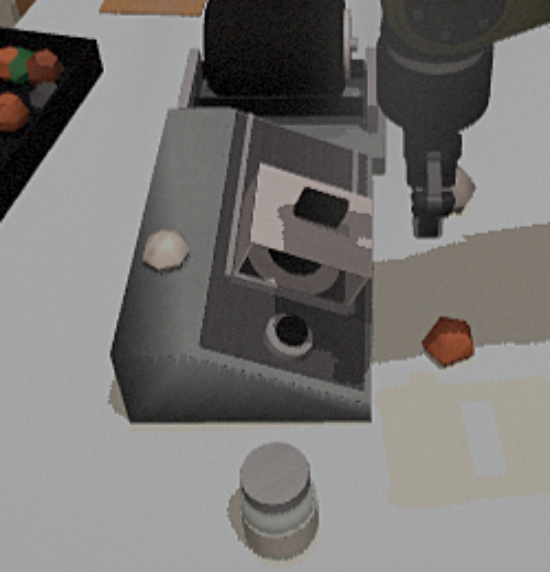

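The guard covers the knob, and the button at (290,330) has sprung back to the same height as before the press. The stones and jar have not moved and the arm is clear, so I'll hand in.

```bash
python3 -c "
from workcell import bot; print(bot.hand_in())"
```

```text
the job is handed in; nothing more can be done
None
```

The job is handed in: the pointer is at the tab (about 0.01 rad apart by camera), the guard was slid to its stop over the knob, then the start button was pressed to its stop and sprang back; the stones and jar in view look undisturbed, and the clock stood at about 11 s.

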